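# Close the dust box: seat the filter cap, tuck the cover under the flap, hold it flat

## Task

On the dental bench, press the round filter cap of the dust box down until it is fully home. Then take the loose aluminium cover plate by its grip bar and slide its plain edge in under the box's lapped flap, about 2 to 3 cm deep, without lifting the flap, so that the plate covers the cap and lies squarely between the side rails. Finish while still holding the plate with the gripper pressed down flat on the deck against its sprung rubber foot (do not let go), and leave everything else on the bench where it is.

Things in the scene. Friction and masses are not known exactly. Their poses are not given: they have to be found in the camera images.
- dustbox: White plastic box fixed to the bench, 190 mm long (x -90 to +100), 116 mm wide. Origin on the bench under its centre line; z up, x = the way the cover slides in, from the open end with the rubber foot to the flap and a black hose spigot (r 16 mm, to x=+110). Flat deck at z=24 mm; side rails 5 mm high, x -90 to +10, inner faces at y=+-46 mm.
- seat (a point): Where the middle of the cover's underside belongs when it is in place: on the deck, box x=-25, y=0, z=24 mm. The cover's plain edge is then at box x=+40 mm and its grip bar at x=-65 mm, nearly over the rubber foot.
- slot (a point): Middle of the slot's mouth under the flat part of the flap: box x=+20, y=0, z=31 mm. The slot is 14 mm high (z 24 to 38 mm), 100 mm wide, and closed by a stop wall at x=+60 mm.
- cap (a joint): Round grey filter cap, 44 mm across, flat top, centred at box x=-20, y=0 mm. Travel straight down in m: 0 = standing 12 mm proud of the deck, 0.012 = fully home, flush with the deck (hard stop). Starts 8 to 12 mm proud, slides with about 3 N of friction, stays where pushed.
- cap_top (a point): Centre of the flat top face of the filter cap.
- flap (a joint): Grey lapped flap, a light (50 g) plate 114 mm wide, 3 mm thick, hinged at its far end (box x=+88, z=38 mm). Angle in rad: 0 = lying shut, grows as its front is lifted; falls shut by its own weight. Underside flat at z=38 mm from box x=+20 mm on; in front of that a short lip turns up, to x=+11 mm.
- flap_lip (a point): Middle of the flap's front lip (box x=+11 mm, z=44 mm when shut).
- foot (a joint): Sprung black rubber foot, 16 mm (x) by 60 mm (y), centred at box x=-62 mm near the open end. Travel down in m: 0 = standing 6 mm proud of the deck, 0.006 = pressed level with the deck. Spring: 3 N to start it moving, 6 N fully down; the cover's weight alone does not press it down.
- foot_top (a point): Centre of the top face of the rubber foot.
- cover: The loose aluminium cover plate, 130 mm (x) by 70 mm (y), 4 mm thick, about 0.15 kg, lying flat. Origin: middle of its underside. Its x axis points from the grip-bar end to the plain edge that goes under the flap.
- cover_bar (a point): Centre of the upright grip bar on the cover: 10 mm thick along the cover's x, 50 mm long across it (y), standing 30 mm above the plate's top face (from 4 to 34 mm over the underside; this point is 19 mm over the underside). It lies 40 mm from the plate's middle towards the bar end. Axes as cover.
- cover_edge (a point): Middle of the cover's plain leading edge, half-way through the 4 mm thickness, 65 mm from the plate's middle along its +x, 105 mm from the bar.
- cast_a: Bystander: small dental cast with a brown base, 55 mm, 35 mm high; leave alone. Origin under its centre.
- cast_b: Bystander: small all-plaster dental cast, 55 mm, 35 mm high; leave alone. Origin under its centre.
- bur_block: Bystander: block 36 mm square with upright burs, 41 mm high, standing between the dust box and the cover; leave alone. Origin under its centre.
- jar: Bystander: small jar, 48 mm across, 55 mm high; leave alone. Origin under its centre.
- mix_bowl: Bystander: rubber mixing bowl, 90 mm across, 50 mm high; leave alone. Origin under its centre.
- blank_plate: Bystander: plain square aluminium plate 70 x 70 x 6 mm with no grip bar; leave alone. Origin under its centre.
- brush: Bystander: brush, 150 mm long, lying down; leave alone.
Things that resemble listed ones, but are neither listed nor needed, are in the scene too. Of the things shaped like the cover, the aluminium one is meant.

How it is judged:
By the outcome, as a careful person would: the job done as asked, in the order asked, and still so for the second after the job is handed in, while the arm keeps its last pose, push and grip.
It also fails if it takes over 51 s, if anything falls off the work surface, if the arm or the gripper's body presses on something with over 40 N, if the wrist force passes 120 N, or if a joint passes its speed limit or range.

## Robot

A 6-joint arm with a two-finger parallel gripper is mounted at the origin on the work surface. World frame = base frame: x ahead of the robot, y to its left, z up, the work surface at z = 0. Lengths are in mm, angles in rad, forces in N, time in s.
With the tool pointing down it reaches from about 350 to 950 mm from the base axis. Payload 17.4 kg.
Tool frame: the origin (TCP) lies midway between the tips of the shut fingers; the grasp point (between the pads) lies 19 mm behind it; z points along the fingers, y is the direction in which the jaws open and shut (so a half turn about z gives the same grasp; the last joint's range is limited). The gripper opens to 93 mm and grips with 3 to 60 N. Pads are 15 mm wide; open, the fingers measure 128 mm over their backs; the gripper's body (75 mm by 188 mm) begins 65 mm behind the grasp point.
Start: joints at [1.185, 0.116, 1.442, -0, 1.584, -0.038], TCP at [230.069, 634.587, 218.646] pointing down, gripper open.
Joint ranges: [-2.83, 2.83], [-0.83, 2.19], [0.07, 2.5], [-1.14, 4.28], [0.01, 3], [-2.97, 2.97]. Speed limits (rad/s): [1.89, 1.89, 2.22, 3.14, 3.14, 3.14].

## Interface

Orientations are given as a unit quaternion [w, x, y, z].
In Python, from rig import * gives the robot as it stands.
- The arm moves only by the tool arm_command, never from a script. Its arguments are lists of equal length, an entry for each row: "fingers": the opening, from -1 (shut) to 1 (fully open); "delta_pos": the shift along the tool's x, y, z in units of 40 mm (1.0 is 40 mm), a list of three; "spin": the turn about the tool's z in units of 6 degrees (1.0 is 6 degrees). A call has 1 to 5 rows; each row is the pose to reach, as a shift and turn from the pose commanded when the call began, along the tool's axes at that moment; what a row does not reach only later rows make up. A row lasts 1/10 s, in which the tool goes at most 50 mm and 8.59 degrees, less where a joint would pass 70% of its speed; a pose out of reach is approached as far as the arm can. A call with a gripper value outside its range is refused whole. The fingers move at their own pace and stop on an object; "newtons" is the grip in N (left out, the last holds). Time passes only in rows, so rows that repeat a pose let the fingers close. It gives the time, the measured TCP pose, the force and the opening at its end, in the units of the state.
- state(): the state, without advancing time (a new reading comes with each control period).
- read_camera(name): name is "scene" or "top"; returns the picture (400x640x3 uint8, red, green, blue); there is no depth.
- get_calibration(name): a dict with "K" (3x3 intrinsics, pixels), "position" and "attitude" of the camera in the world. Camera axes: x right, y down, z forward; pixel columns grow to the right and rows downward; lengths in mm; the calibration is good to about 2 mm. A picture is of the moment at which its call begins. get_calibration takes no time and is no camera call.
- finish_job(): hands the job in, once; it reports no verdict.
The state is a dict: "t": time; "joint_positions": joint angles; "joint_velocities": joint speeds; "joint_efforts": joint torques, N m; "ee_pos": TCP position; "tool_rot": TCP orientation; "wrist_force": force on the tool from outside, world axes, zero at the start; "ft_torque": the same for the moment, N m; "grip_width": finger opening in mm.
Only numpy, scipy, OpenCV 4.12 (cv2) and the standard library are available. Lean on these libraries where they do the work, as an engineer would, in place of code of your own. Each camera call takes 0.05 s, during which the arm holds its last target.

## Working session

There is one attempt and no reset: what is moved stays moved. The work goes in short steps, Python scripts to look and compute and a tool call to move; the robot and the scene stay as the last step left them, time stands still between calls to the robot, and variables do not carry over. Pictures are saved under pics/ and viewed, and the job is handed in when it is done.

Besides the shell and the picture viewer there is one more tool, called after "Emit:" by a JSON object that holds its "op" and its "data", one argument or row to a line. arm_command: Moves the arm, as the interface text tells. Its arguments: {"type":"object","properties":{"fingers":{"type":"array"},"delta_pos":{"type":"array"},"spin":{"type":"array"},"newtons":{"type":"number"}},"required":["fingers","delta_pos","spin"]}

```bash
ls; mkdir -p pics
python3 - <<'E'
from rig import *
import cv2,numpy as np
for n in("scene","top"):
    im=read_camera(n); cv2.imwrite(f"pics/{n}0.png",im[:,:,::-1]); c=get_calibration(n); print(n,c)
print(state())
E
```

```text
pics
scene {'K': array([[427.50861764,   0.        , 321.75428032],
       [  0.        , 427.50861764, 200.23024541],
       [  0.        ,   0.        ,   1.        ]]), 'position': array([1361.17992153,  127.05283535,  658.49360642]), 'attitude': array([-0.28886655,  0.53627209,  0.70443211, -0.36434019])}
top {'K': array([[438.47821436,   0.        , 313.62743268],
       [  0.        , 438.47821436, 198.5400822 ],
       [  0.        ,   0.        ,   1.        ]]), 'position': array([ 393.47164642, -112.2979887 , 1412.69402006]), 'attitude': array([-0.0355095 ,  0.70875627, -0.70434054,  0.01755089])}
{'t': 0.1, 'joint_positions': array([ 1.18517686e+00,  1.16434532e-01,  1.44218039e+00, -4.03461359e-05,
        1.58400321e+00, -3.77724663e-02]), 'joint_velocities': array([ 0.00054536, -0.00286771, -0.00233183, -0.00134297, -0.00042118,
        0.00085396]), 'joint_efforts': array([ 1.71790074e-03, -7.22889876e+01, -6.23862362e+01,  7.81872449e-02,
        2.29288603e-02, -5.53078871e-05]), 'ee_pos': array([230.02536773, 634.40664871, 217.99257783]), 'tool_rot': array([-8.80145673e-05,  1.73048211e-01,  9.84913221e-01, -5.05530290e-04]), 'wrist_force': array([ 0.44789955, -0.55088178, -0.35834702]), 'ft_torque': array([ 0.02694378, -0.01731104, -0.01112271]), 'grip_width': 93.36010588368043}
```

View pics/scene0.png

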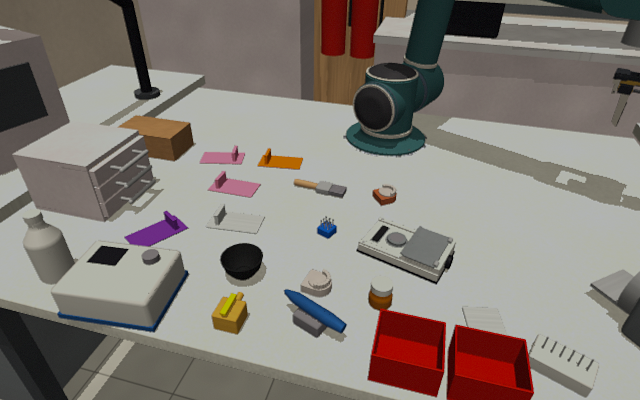

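View pics/top0.png

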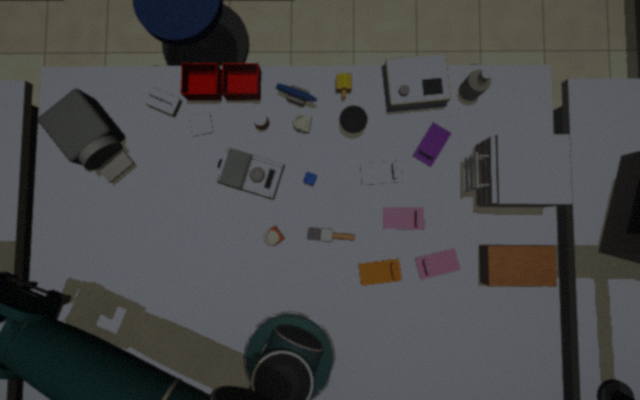

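Run:
```python
import cv2,numpy as np
a=cv2.imread("pics/scene0.png");b=cv2.imread("pics/top0.png")
r=lambda i,x0,y0,w,h:cv2.resize(i[y0:y0+h,x0:x0+w],(400,300),interpolation=cv2.INTER_CUBIC)
br=lambda i:cv2.convertScaleAbs(i,alpha=2.0)
o=np.vstack([np.hstack([r(a,195,190,80,60),r(a,350,210,120,90)]),np.hstack([br(r(b,350,145,60,45)),br(r(b,210,140,80,60))])])
cv2.imwrite("pics/crop0.png",o)
```

```text
(no output)
```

View pics/crop0.png

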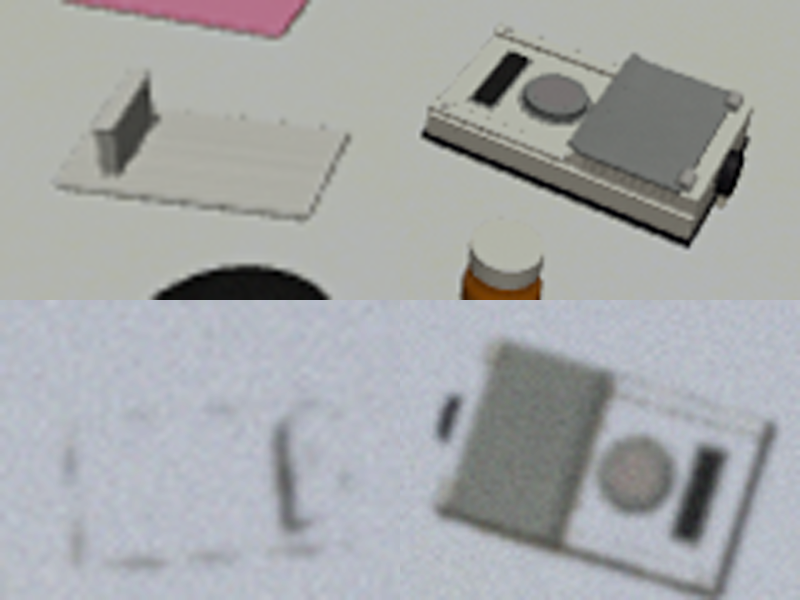

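```bash
cat > h.py <<'E'
from rig import *
import numpy as np,cv2
from scipy.spatial.transform import Rotation as R
def RR(c): 
    q=c["attitude"]; return R.from_quat([q[1],q[2],q[3],q[0]]).as_matrix()
def cast(n,uv,z):
    c=get_calibration(n); d=RR(c)@np.linalg.solve(c["K"],[uv[0],uv[1],1.]); p=c["position"]; return p+d*(z-p[2])/d[2]
def proj(n,P):
    c=get_calibration(n); q=RR(c).T@(np.asarray(P)-c["position"]); q=c["K"]@q; return q[:2]/q[2]
E
python3 - <<'E'
from h import *
for n,uv,z in [("scene",(206,227.4),4),("scene",(256,233.6),4),("scene",(265,217),4),("scene",(195+148/5,190+70/5),34),("scene",(195+98/5,190+130/5),34),
 ("top",(361,184),4),("top",(360,162),4),("top",(350+285/6.67,145+120/6.67),34),("top",(350+295/6.67,145+225/6.67),34)]: print(n,uv,cast(n,uv,z).round(1))
a=cv2.imread("pics/scene0.png").astype(int);b=cv2.imread("pics/top0.png").astype(int)
for n,im,(x0,y0,w,h) in [("scene",a,(350,210,120,90)),("top",b,(210,140,80,60))]:
    g=im.max(2).astype(np.uint8); c=g[y0:y0+h,x0:x0+w]
    print(n,np.percentile(c,[5,25,50,75,95]))
    for lo,hi in ((0,20),(0,40),(20,50),(90,130),(50,90),(100,150),(120,160)):
        m=((c>=lo)&(c<hi)).astype(np.uint8)
        k,l,s,ct=cv2.connectedComponentsWithStats(m)
        for i in range(1,k):
            if s[i,4]>25: print(lo,hi,s[i],(ct[i]+[x0,y0]).round(1))
E
```

```text
scene (206, 227.4) [ 634.4 -349.9    4. ]
scene (256, 233.6) [ 623.  -223.4    4. ]
scene (265, 217) [ 554.4 -226.8    4. ]
scene (224.6, 204.0) [ 568.6 -328.    34. ]
scene (214.6, 216.0) [ 621.6 -329.1   34. ]
top (361, 184) [ 547.1 -228.5    4. ]
top (360, 162) [ 618.6 -225.3    4. ]
top (392.72863568215894, 162.99100449775113) [ 611. -326.   34.]
top (394.2278860569715, 178.73313343328334) [ 561.  -330.4   34. ]
scene [ 88. 118. 180. 180. 181.]
0 20 [95 45  8 13 33] [448.5 263.2]
0 20 [55 60 32 14 34] [421.3 276.6]
0 40 [ 22  16  16  15 100] [379.7 233.3]
0 40 [  7  40  81  34 113] [398.4 267. ]
0 40 [94 45  9 14 68] [448.5 261.7]
20 50 [23 16 15 15 91] [379.9 232.9]
20 50 [95 42  9 12 39] [448.9 258.6]
90 130 [   7   16   96   55 1984] [416.4 251. ]
90 130 [ 18  75  25  15 212] [380.1 294.4]
50 90 [37 27 19 10 52] [395.5 243.4]
100 150 [   6    9   97   62 2166] [414.4 250. ]
100 150 [ 18  76  25  14 169] [380.  294.7]
120 160 [  7  24  81  42 201] [393.2 254.1]
top [ 54.  65.  96.  99. 101.]
0 40 [56 30  8 18 68] [269.3 178.4]
20 50 [55 30 10 18 83] [269.3 178.4]
90 130 [   0    0   80   60 2962] [251.5 167.4]
50 90 [   6    7   70   53 1640] [245.7 172.9]
50 90 [ 7 18  6 11 34] [219.4 162.9]
100 150 [  0   0  17  21 100] [217.3 151.3]
100 150 [59  0 16 21 49] [275.5 149.8]
100 150 [37  2 14 10 32] [252.  145.8]
100 150 [44  3 15 10 36] [262.3 147.3]
100 150 [ 0 34  7 18 43] [211.9 182. ]
100 150 [68 48 11 10 51] [283.2 192.6]
```

Run:
```python
from h import *
def S(X,Y):return("scene",(350+(X-400)/3.333,210+Y/3.333))
def T(X,Y):return("top",(210+(X-400)/5,140+(Y-300)/5))
pts=[("foot",S(500,78),30,(-62,0)),("foot",("top",(269.3,178.4)),30,(-62,0)),("cap",S(557,92),34,(-20,0)),("cap",T(637,475),34,(-20,0)),
("deckcorner-far",S(498,33),29,(-90,58)),("corner-near",S(428,107),29,(-90,-58)),("lipR",S(632,58),44,(11,57)),("lipL",S(570,153),44,(11,-57)),
("lipR",T(612,375),44,(11,57)),("lipL",T(562,543),44,(11,-57)),("c-far",T(772,428),29,(-90,58)),("c-near",T(718,595),29,(-90,-58)),("spig",T(449,416),20,(110,0)),("hingeL",T(440,510),38,(95,-57)),("hingeR",T(500,342),38,(95,57))]
P=[];B=[]
for n,(c,uv),z,b in pts:
    p=cast(c,uv,z)
    print(n,c,np.round(uv,1),p.round(1))
```

```text
foot scene [380.  233.4] [571.6  67.6  30. ]
foot top [269.3 178.4] [560.9  64.8  30. ]
cap scene [397.1 237.6] [580.9 108.1  34. ]
cap top [257.4 175. ] [571.1 102.4  34. ]
deckcorner-far scene [379.4 219.9] [518.7  58.3  29. ]
corner-near scene [358.4 242.1] [615.3  24.8  29. ]
lipR scene [419.6 227.4] [541.4 154.7  44. ]
lipL scene [401.  255.9] [652.7 123.7  44. ]
lipR top [252.4 155. ] [633.5 117.8  44. ]
lipL top [242.4 188.6] [526.5 147.5  44. ]
c-far top [284.4 165.6] [602.3  17.2  29. ]
c-near top [273.6 199. ] [495.3  50.3  29. ]
spig top [219.8 163.2] [610.7 226.8  20. ]
hingeL top [218. 182.] [547.8 226.8  38. ]
hingeR top [230.  148.4] [655.6 190.8  38. ]
```

Run:
```python
from h import *
s=state()
print(proj("top",[0,0,0]),proj("scene",[0,0,0]),proj("scene",s["ee_pos"]),proj("top",s["ee_pos"]))
a=cv2.imread("pics/scene0.png");b=cv2.imread("pics/top0.png")
r=lambda i,x0,y0,w,h:cv2.resize(i[y0:y0+h,x0:x0+w],(400,300),interpolation=cv2.INTER_CUBIC)
o=np.hstack([r(a,560,40,80,60),cv2.convertScaleAbs(r(b,230,300,120,90),alpha=2)])
cv2.imwrite("pics/crop1.png",o)
```

```text
[288.37539099 356.51846229] [384.40332396 136.88217464] [637.44137579 129.69723739] [ 50.94838981 289.58187242]
```

View pics/crop1.png

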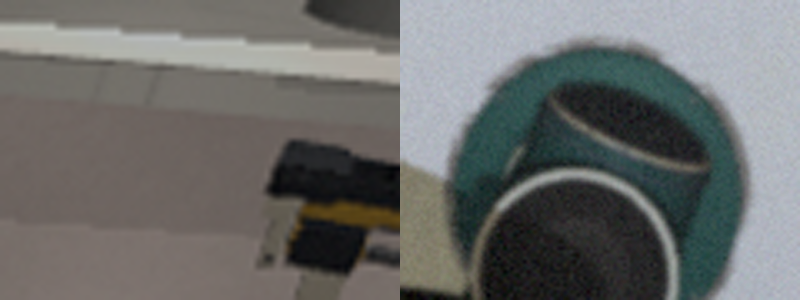

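Emit:
{"op": "arm_command", "data": {
  "fingers": [-1,-1,-1,-1,-1],
  "delta_pos": [
    [-12.6,-9.5,1.2],
    [-12.6,-9.5,1.2],
    [-12.6,-9.5,1.2],
    [-12.6,-9.5,1.2],
    [-12.6,-9.5,1.2]
  ],
  "spin": [0,0,0,0,0],
  "newtons": 30
}}

```text
t: 0.6
ee_pos: [366.6, 423.8, 199.3]
tool_rot: [-0.0, 0.173, 0.985, -0.0]
wrist_force: [0.2, -0.3, -0.3]
grip_width: 57.7
```

Emit:
{"op": "arm_command", "data": {
  "fingers": [-1,-1,-1,-1,-1],
  "delta_pos": [
    [-7.5,-5.6,2],
    [-7.5,-5.6,2],
    [-7.5,-5.6,2],
    [-7.5,-5.6,2],
    [-7.5,-5.6,2]
  ],
  "spin": [0,0,0,0,0]
}}

```text
t: 1.1
ee_pos: [500.9, 219.5, 147.0]
tool_rot: [0.0, 0.173, 0.985, 0.0]
wrist_force: [0.9, 2.1, 1.8]
grip_width: 17.5
```

Emit:
{"op": "arm_command", "data": {
  "fingers": [-1,-1,-1,-1,-1],
  "delta_pos": [
    [-2.5,-1.9,0.6],
    [-2.5,-1.9,0.6],
    [-2.5,-1.9,0.6],
    [-2.5,-1.9,0.6],
    [-2.5,-1.9,0.6]
  ],
  "spin": [0,0,0,0,0]
}}

```text
t: 1.6
ee_pos: [568.3, 115.5, 123.0]
tool_rot: [-0.001, 0.174, 0.985, -0.0]
wrist_force: [-0.5, -0.4, -0.5]
grip_width: 0.5
```

```bash
cat > look.py <<'E'
from h import *
import sys
def look(tag,s=None,t=None):
    a=read_camera("scene")[:,:,::-1];b=read_camera("top")[:,:,::-1]
    cv2.imwrite(f"pics/s{tag}.png",a);cv2.imwrite(f"pics/t{tag}.png",b)
    r=lambda i,q:cv2.resize(i[q[1]:q[1]+q[3],q[0]:q[0]+q[2]],(400,400*q[3]//q[2]),interpolation=cv2.INTER_CUBIC)
    cv2.imwrite(f"pics/c{tag}.png",np.hstack([r(a,s),cv2.convertScaleAbs(r(b,t),alpha=2)]))
    st=state();print(st["t"],st["ee_pos"].round(2),st["wrist_force"].round(1),st["grip_width"],proj("scene",st["ee_pos"]).round(1),proj("top",st["ee_pos"]).round(1))
E
python3 -c "
from look import *
look('1',(345,160,100,100),(210,130,80,80))"
```

```text
1.7 [568.11 116.55 123.56] [-0.4 -0.4  0.9] 0.626366034116828 [406.4 203.1] [248.  172.1]
```

View pics/c1.png

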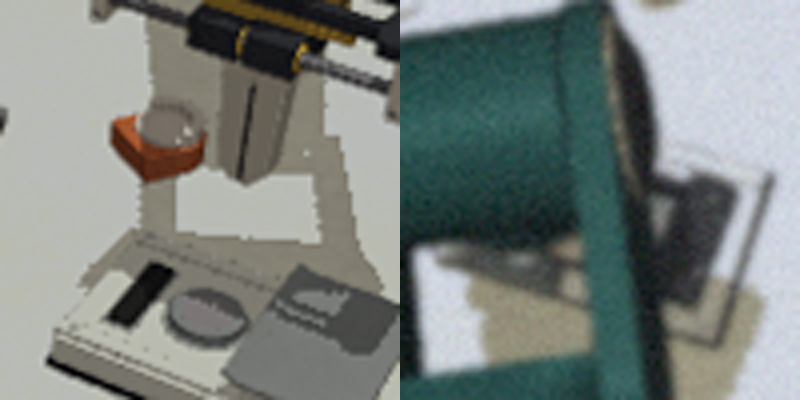

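Emit:
{"op": "arm_command", "data": {
  "fingers": [-1,-1,-1,-1,-1],
  "delta_pos": [
    [-0.3,-0.15,0.9],
    [-0.3,-0.15,1.6],
    [-0.3,-0.15,1.9],
    [-0.3,-0.15,2.0],
    [-0.3,-0.15,2.1]
  ],
  "spin": [0,0,0,0,0]
}}

```text
t: 2.2
ee_pos: [578.0, 106.8, 40.5]
tool_rot: [0.001, 0.173, 0.985, 0.0]
wrist_force: [0.2, 0.7, -0.4]
grip_width: 0.3
```

Emit:
{"op": "arm_command", "data": {
  "fingers": [-1,-1,-1,-1,-1],
  "delta_pos": [
    [0,0,0.1],
    [0,0,0.2],
    [0,0,0.3],
    [0,0,0.35],
    [0,0,0.4]
  ],
  "spin": [0,0,0,0,0]
}}

```text
t: 2.7
ee_pos: [578.2, 106.2, 24.2]
tool_rot: [0.001, 0.173, 0.985, 0.0]
wrist_force: [-11.6, -0.8, 35.2]
grip_width: 0.4
```

Emit:
{"op": "arm_command", "data": {
  "fingers": [-1,-1,0.2,0.2,0.2],
  "delta_pos": [
    [0,0,-0.03],
    [0,0,-0.5],
    [0,0,-1.5],
    [0,0,-2.5],
    [-0.5,-0.5,-3.2]
  ],
  "spin": [0,0,0,0,0]
}}

```text
t: 3.2
ee_pos: [589.4, 81.9, 154.2]
tool_rot: [0.001, 0.172, 0.985, 0.0]
wrist_force: [-0.8, 1.1, 0.4]
grip_width: 19.7
```

```bash
python3 -c "
from look import *
look('2',(345,190,100,100),(350,130,80,80))
print(cast('scene',(379.8,233.1),29))"
```

```text
3.3 [591.75  78.83 155.84] [0.  0.  0.9] 28.069480227198667 [389.4 194. ] [259.2 162.6]
[569.33731801  66.9092119   29.        ]
```

View pics/c2.png

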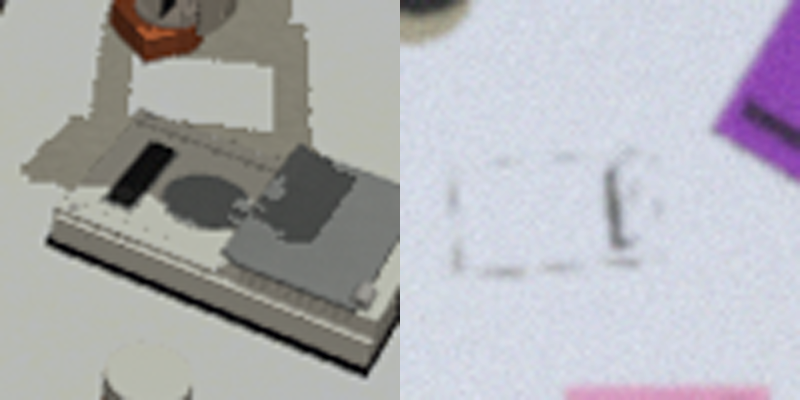

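Run:
```python
from h import *
S=lambda X,Y:(345+(X+.5)/4-.5,190+(Y+.5)/4-.5)
for n,p,z in [("cap",S(206,201),24),("foot",(379.8,233.1),29.5),("foot",S(140,174),30),("lip+",S(300,146),46),("lip-",S(224,256),46),("c+",S(140,111),29),("c-",S(55,212),29),("bench c-",S(47,243),0),("bench far",S(368,377),0)]:
    print(n,np.round(p,1),cast("scene",p,z).round(1))
S=lambda X,Y:(195+(X+.5)/5-.5,190+(Y+.5)/5-.5)
for n,p,z in [("bar-end near",S(55,185),4),("edge near",S(306,216),3),("edge far",S(350,134),4),("barNearL",S(95,130),34),("barNearR",S(120,138),34),("barFarR",S(150,72),34),("barbaseNear",S(110,175),4),("barbaseR",S(158,118),4)]:
    print(n,np.round(p,1),cast("scene",p,z).round(1))
```

```text
cap [396.1 239.9] [577.3 106.6  24. ]
foot [379.8 233.1] [570.   67.   29.5]
foot [379.6 233.1] [570.8  66.6  30. ]
lip+ [419.6 226.1] [539.1 154.3  46. ]
lip- [400.6 253.6] [647.9 122.1  46. ]
c+ [379.6 217.4] [508.3  57.3  29. ]
c- [358.4 242.6] [617.1  25.1  29. ]
bench c- [356.4 250.4] [611.5  21.2   0. ]
bench far [436.6 283.9] [669.9 206.4   0. ]
bar-end near [205.6 226.6] [ 631.8 -352.3    4. ]
edge near [255.8 232.8] [ 619.1 -225.5    3. ]
edge far [264.6 216.4] [ 552.3 -228.7    4. ]
barNearL [213.6 215.6] [ 620.8 -332.1   34. ]
barNearR [218.6 217.2] [ 623.3 -317.6   34. ]
barFarR [224.6 204. ] [ 568.6 -328.    34. ]
barbaseNear [216.6 224.6] [ 617.1 -330.1    4. ]
barbaseR [226.2 213.2] [ 566.9 -328.     4. ]
```

Run:
```python
import cv2
a=cv2.imread("pics/s2.png")
c=cv2.resize(a[195:240,200:272],(792,495),interpolation=cv2.INTER_CUBIC)
cv2.imwrite("pics/bar2.png",c)
```

```text
(no output)
```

View pics/bar2.png

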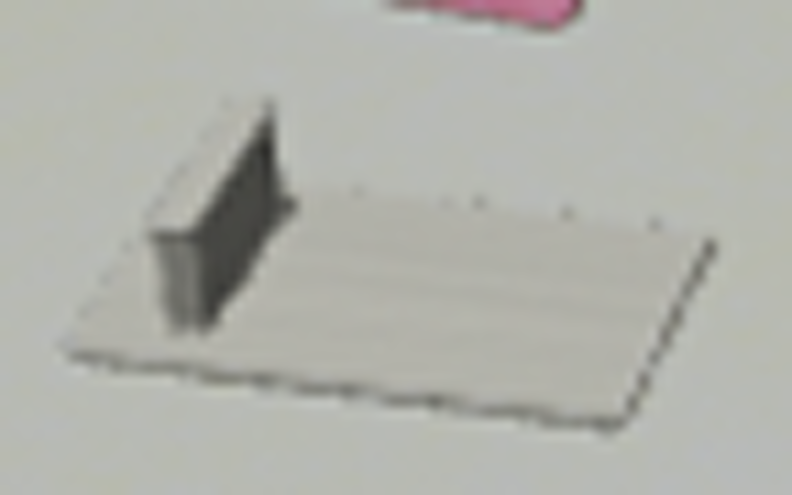

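Emit:
{"op": "arm_command", "data": {
  "fingers": [0.3,0.3,0.3,0.3,0.3],
  "delta_pos": [
    [-3.45,-9.6,0.5],
    [-3.45,-9.6,0.5],
    [-3.45,-9.6,0.5],
    [-3.45,-9.6,0.5],
    [-3.45,-9.6,0.5]
  ],
  "spin": [-1,-2,-3,-4,-4]
}}

```text
t: 3.8
ee_pos: [588.2, -170.9, 138.0]
tool_rot: [-0.001, -0.037, 0.999, 0.0]
wrist_force: [0.0, 0.1, -0.1]
grip_width: 59.9
```

```bash
cat > d.py <<'E'
from h import *
import sys
def d(x,y,z,yaw=None):
    s=state();q=s["tool_rot"];M=R.from_quat([q[1],q[2],q[3],q[0]]).as_matrix()
    print("ee",s["ee_pos"].round(1),"yaw",np.degrees(np.arctan2(M[1,1],M[0,1])).round(2),"units",(M.T@(np.array([x,y,z])-s["ee_pos"])/40).round(3),"F",s["wrist_force"].round(1),"J",s["joint_positions"].round(2))
d(*map(float,sys.argv[1:4]))
E
python3 d.py 591 -329 130
```

```text
ee [ 588.2 -170.9  138. ] yaw 94.3 units [ 0.226 -3.948  0.198] F [ 0.   0.1 -0.1] J [-0.32  0.01  1.68 -0.    1.45 -1.97]
```

Emit:
{"op": "arm_command", "data": {
  "fingers": [0.3,0.3,0.3,0.3,0.3],
  "delta_pos": [
    [0.2,-3.8,0.5],
    [0.2,-3.8,0.5],
    [0.2,-3.8,0.8],
    [0.2,-3.8,1.2],
    [0.2,-3.8,1.2]
  ],
  "spin": [0,0,0,0,0]
}}

```text
t: 4.3
ee_pos: [590.1, -321.5, 86.9]
tool_rot: [-0.002, -0.034, 0.999, 0.002]
wrist_force: [-1.1, 0.6, -0.3]
grip_width: 60.2
```

```bash
python3 d.py 591 -329 60; python3 -c "
from look import *
look('3',(185,140,100,100),(350,130,80,80))"
```

```text
ee [ 590.1 -321.5   86.9] yaw 93.95 units [-0.014 -0.19   0.672] F [-1.1  0.6 -0.3] J [-0.54  0.18  1.59  0.    1.38 -2.18]
4.4 [ 591.55 -320.26   90.54] [-0.6 -0.4  1. ] 60.317286637740175 [220.7 190.6] [393.7 166.4]
```

View pics/c3.png

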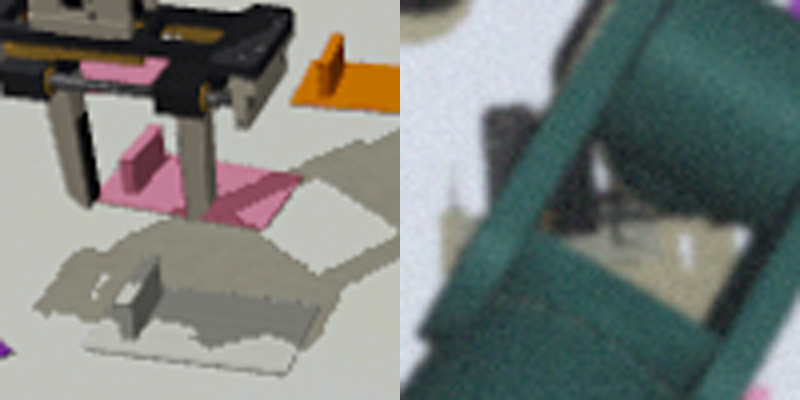

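Emit:
{"op": "arm_command", "data": {
  "fingers": [0.3,0.3,0.3,0.3,0.3],
  "delta_pos": [
    [0,-0.22,0.6],
    [0,-0.22,1.2],
    [0,-0.22,1.6],
    [0,-0.22,1.85],
    [0,-0.22,2.0]
  ],
  "spin": [0,0,0,0,0]
}}

```text
t: 4.9
ee_pos: [592.7, -329.4, 11.2]
tool_rot: [0.0, -0.036, 0.999, -0.0]
wrist_force: [0.0, -0.1, -0.1]
grip_width: 60.2
```

```bash
python3 d.py 591 -329 8; python3 -c "
from look import *
look('4',(185,170,80,80),(350,130,80,80))"
```

```text
ee [ 592.7 -329.4   11.2] yaw 94.12 units [0.043 0.014 0.079] F [ 0.  -0.1 -0.1] J [-0.54  0.25  1.64  0.    1.26 -2.19]
5.0 [ 592.57 -329.76   11.23] [-0.2 -0.1 -0.6] 60.428456535214984 [220.8 216.6] [392.8 169.8]
```

View pics/c4.png

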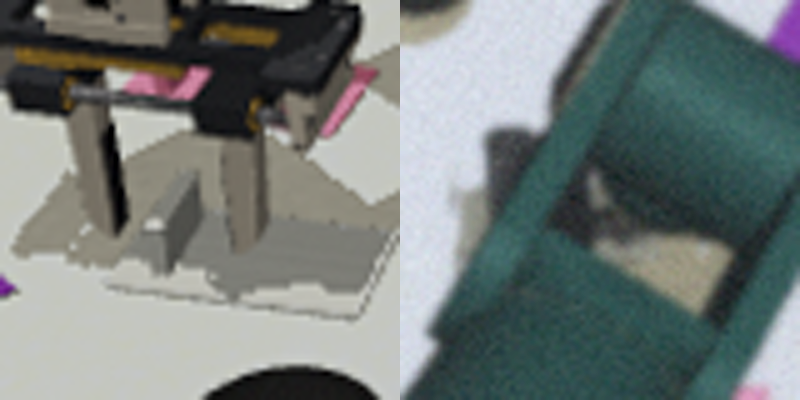

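Emit:
{"op": "arm_command", "data": {
  "fingers": [0.3,-1,-1,-1,-1],
  "delta_pos": [
    [0,0,0.08],
    [0,0,0.08],
    [0,0,0.08],
    [0,0,0.08],
    [0,0,0.08]
  ],
  "spin": [0,0,0,0,0],
  "newtons": 50
}}

```text
t: 5.5
ee_pos: [592.5, -330.3, 8.3]
tool_rot: [0.0, -0.036, 0.999, -0.0]
wrist_force: [0.7, 0.4, 0.8]
grip_width: 32.9
```

Emit:
{"op": "arm_command", "data": {
  "fingers": [-1,-1,-1,-1,-1],
  "delta_pos": [
    [0,0,0],
    [0,0,0],
    [0,0,0],
    [0,0,0],
    [0,0,0]
  ],
  "spin": [0,0,0,0,0]
}}

```text
t: 6.0
ee_pos: [592.4, -330.2, 8.0]
tool_rot: [0.0, -0.036, 0.999, -0.0]
wrist_force: [-0.7, -0.5, -0.0]
grip_width: 9.7
```

Emit:
{"op": "arm_command", "data": {
  "fingers": [-1,-1,-1,-1,-1],
  "delta_pos": [
    [0,0,-0.2],
    [0,0,-0.8],
    [0,0,-1.6],
    [0,0,-2.4],
    [0,0,-2.7]
  ],
  "spin": [0,0,0,0,0]
}}

```text
t: 6.5
ee_pos: [593.3, -330.7, 120.0]
tool_rot: [0.002, -0.036, 0.999, -0.001]
wrist_force: [0.2, -0.4, -2.2]
grip_width: 9.5
```

```bash
python3 d.py 591 -329 8; python3 -c "
from look import *
look('5',(185,130,100,100),(350,130,80,80))"
```

```text
ee [ 593.3 -330.7  120. ] yaw 94.08 units [0.065 0.052 2.8  ] F [ 0.2 -0.4 -2.2] J [-0.55  0.16  1.55 -0.    1.42 -2.19]
6.6 [ 593.04 -330.51  117.87] [-0.2 -0.5 -1.6] 10.131881424676788 [215.1 180.6] [398.7 164.6]
```

View pics/c5.png

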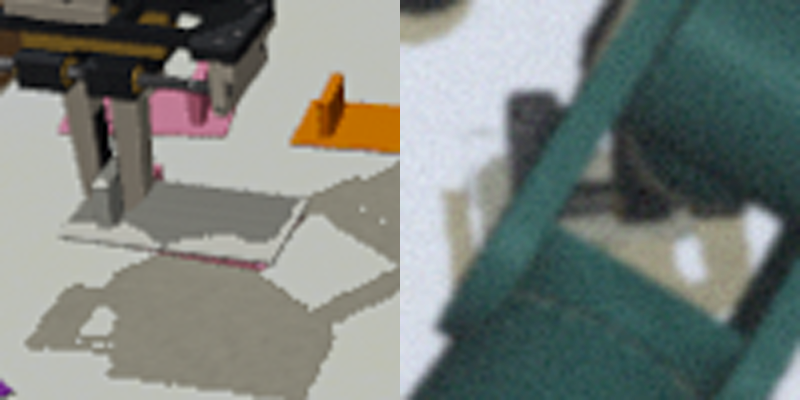

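Run:
```python
from h import *
S=lambda X,Y:(185+(X+.5)/4-.5,130+(Y+.5)/4-.5)
for p,z in [((60,235),114),((268,264),114),((308,198),114)]: print(cast("scene",S(*p),z).round(1))
# predicted
yaw=np.radians(94.1);ex=np.array([np.cos(yaw),np.sin(yaw)]);ey=np.array([-ex[1],ex[0]]);c=np.array([593,-330.5])+40*ex
for a,b in((-65,-35),(65,-35),(65,35)):
    P=np.r_[c+a*ex+b*ey,114];print(P.round(1),((proj("scene",P)-[185,130])*4).round(0))
```

```text
[ 628.6 -352.5  114. ]
[ 622.8 -225.7  114. ]
[ 550.1 -230.2  114. ]
[ 629.7 -352.9  114. ] [ 57. 234.]
[ 620.4 -223.3  114. ] [272. 261.]
[ 550.6 -228.3  114. ] [309. 197.]
```

```bash
python3 d.py 551.5 11.8 110; python3 -c "
from h import *
print(cast('scene',(327,228),25),cast('top',(310,179),25))"
```

```text
ee [ 593.  -330.5  117.9] yaw 94.07 units [0.428 8.61  0.181] F [-0.2 -0.5 -1.6] J [-0.55  0.17  1.55  0.    1.42 -2.19]
[580.14047906 -57.90591796  25.        ] [560.10756775 -64.6349689   25.        ]
```

Emit:
{"op": "arm_command", "data": {
  "fingers": [-1,-1,-1,-1,-1],
  "delta_pos": [
    [0.05,0.6,0],
    [0.1,1.4,0],
    [0.15,2.3,0],
    [0.18,3.2,0],
    [0.2,4.1,0]
  ],
  "spin": [0,0.3,0.8,1.3,1.7]
}}

```text
t: 7.1
ee_pos: [571.7, -165.6, 113.6]
tool_rot: [-0.001, 0.055, 0.999, 0.0]
wrist_force: [0.5, -0.1, -1.9]
grip_width: 9.5
```

```bash
python3 d.py 554 21 110
```

```text
ee [ 571.7 -165.6  113.6] yaw 83.73 units [0.948 4.589 0.097] F [ 0.5 -0.1 -1.9] J [-0.32 -0.01  1.74  0.    1.41 -1.79]
```

Emit:
{"op": "arm_command", "data": {
  "fingers": [-1,-1,-1,-1,-1],
  "delta_pos": [
    [0.2,1.0,0],
    [0.4,2.0,0],
    [0.6,3.0,0],
    [0.8,3.8,0],
    [0.95,4.5,0]
  ],
  "spin": [0.5,1,1.5,1.8,1.8]
}}

```text
t: 7.6
ee_pos: [553.0, 17.6, 113.9]
tool_rot: [-0.001, 0.147, 0.989, -0.0]
wrist_force: [0.2, 0.0, -2.2]
grip_width: 9.6
```

Emit:
{"op": "arm_command", "data": {
  "fingers": [-1,-1],
  "delta_pos": [
    [0,0,0],
    [0,0,0]
  ],
  "spin": [0,0]
}}

```text
t: 7.8
ee_pos: [553.6, 16.2, 114.4]
tool_rot: [-0.001, 0.147, 0.989, -0.0]
wrist_force: [-0.8, 0.3, -1.8]
grip_width: 9.9
```

```bash
python3 d.py 554 21 80; python3 -c "
from look import *
look('6',(325,150,130,130),(210,130,100,100))"
```

```text
ee [553.6  16.2 114.4] yaw 73.15 units [0.025 0.119 0.86 ] F [-0.8  0.3 -1.8] J [-0.02 -0.1   1.83 -0.    1.41 -1.29]
7.9 [553.97  15.21 114.99] [-0.4 -0.7 -2.1] 9.90798027753232 [361.8 195.7] [282.2 177.3]
```

View pics/c6.png

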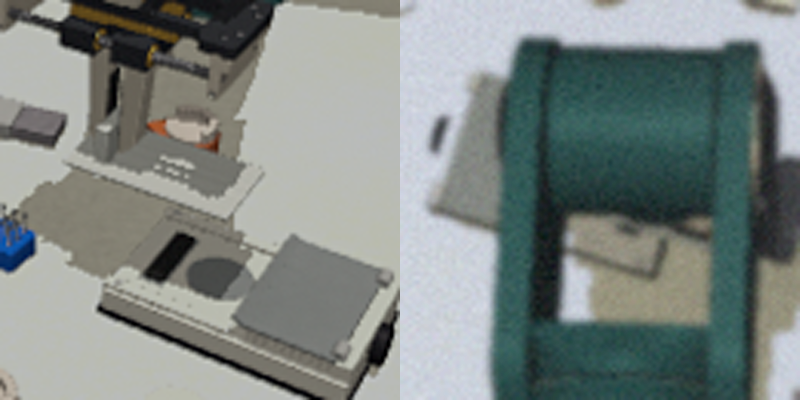

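Emit:
{"op": "arm_command", "data": {
  "fingers": [-1,-1,-1,-1,-1],
  "delta_pos": [
    [0,0,0.3],
    [0,0,0.7],
    [0,0,1.05],
    [0,0,1.2],
    [0,0,1.2]
  ],
  "spin": [0,0,0,0,0]
}}

```text
t: 8.4
ee_pos: [553.6, 15.7, 66.4]
tool_rot: [-0.001, 0.147, 0.989, -0.0]
wrist_force: [-0.0, -0.8, -1.4]
grip_width: 9.4
```

```bash
python3 d.py 554 15 50; python3 -c "
from look import *
look('7',(335,180,120,120),(210,130,100,100))
cv2.imwrite('pics/b7.png',cv2.resize(cv2.imread('pics/s7.png')[190:290,335:455],(792,660),interpolation=cv2.INTER_CUBIC)[:600])"
```

```text
ee [553.6  15.7  66.4] yaw 73.06 units [-0.016 -0.014  0.411] F [-0.  -0.8 -1.4] J [-0.02 -0.06  1.88 -0.    1.33 -1.29]
8.5 [554.36  15.85  68.13] [-0.2  0.1 -1.9] 9.499748315034225 [360.7 212.4] [283.5 179.1]
```

View pics/b7.png

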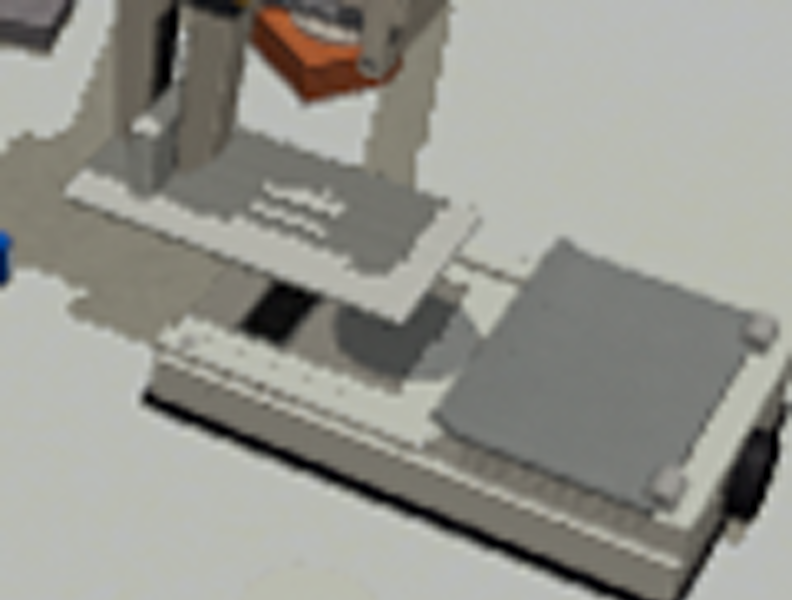

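Run:
```python
from h import *
S=lambda X,Y:(335+(X+.5)/6.6-.5,190+(Y+.5)/6.6-.5)
yaw=np.radians(73);ex=np.array([np.cos(yaw),np.sin(yaw)]);ey=np.array([-ex[1],ex[0]]);O=np.array([586.5,126.5])
def B(p): return np.array([(p[:2]-O)@ex,(p[:2]-O)@ey]).round(1)
for n,p,z in [("pl nf",(405,317),64),("pl ff",(478,213),64),("pl nb",(68,188),64),("lip n",(433,412),46),("lip f",(562,240),46),("railcorner near",(160,340),29),("bench near",(145,402),0),("bench far",(690,605),0)]:
    q=cast("scene",S(*p),z);print(n,q.round(1),B(q))
c=np.array([554.2,15.8])
for a,b in((105,-35),(105,35),(-25,-35)):
    print(B(c+a*ex+b*ey),((proj("scene",np.r_[c+a*ex+b*ey,64])-[335,190])*6.6).round())
for a,b,z in((-90,-58,29),(-90,58,29),(-90,-58,0),(100,-58,0),(11,57,45),(11,-57,45)):
    print(a,b,((proj("scene",np.r_[O+a*ex+b*ey,z])-[335,190])*6.6).round())
```

```text
pl nf [619.1 106.6  64. ] [ -9.5 -37. ]
pl ff [555.2 124.3  64. ] [-11.3  29.3]
pl nb [580.9 -15.9  64. ] [-137.9  -36.3]
lip n [642.9 120.6  46. ] [ 10.9 -55.7]
lip f [538.3 154.5  46. ] [12.7 54.2]
railcorner near [611.5  25.   29. ] [-89.7 -53.6]
bench near [611.7  21.6   0. ] [-92.9 -54.8]
bench far [660.5 211.2   0. ] [102.6 -46. ]
[-10.3 -36.5] [401. 313.]
[-10.3  33.5] [482. 205.]
[-140.3  -36.5] [ 59. 183.]
-90 -58 [150. 344.]
-90 58 [296. 175.]
-90 -58 [145. 407.]
100 -58 [667. 622.]
11 57 [557. 234.]
11 -57 [429. 414.]
```

Emit:
{"op": "arm_command", "data": {
  "fingers": [-1,-1,-1,-1,-1],
  "delta_pos": [
    [0.06,0,0.2],
    [0.06,0,0.4],
    [0.06,0,0.55],
    [0.06,0,0.65],
    [0.06,0,0.68]
  ],
  "spin": [0,0,0,0,0]
}}

```text
t: 9.0
ee_pos: [551.7, 16.6, 40.2]
tool_rot: [-0.0, 0.147, 0.989, -0.0]
wrist_force: [-0.1, -0.3, -2.3]
grip_width: 9.6
```

Emit:
{"op": "arm_command", "data": {
  "fingers": [-1,-1],
  "delta_pos": [
    [0,0,0],
    [0,0,0]
  ],
  "spin": [0,0]
}}

```text
t: 9.2
ee_pos: [552.1, 16.6, 41.0]
tool_rot: [0.0, 0.147, 0.989, 0.0]
wrist_force: [0.3, -0.3, -2.1]
grip_width: 9.3
```

```bash
python3 d.py 567 64 39; python3 -c "
from look import *
look('8',(335,180,120,120),(210,130,100,100))
cv2.imwrite('pics/b8.png',cv2.resize(cv2.imread('pics/s8.png')[190:290,335:455],(792,660),interpolation=cv2.INTER_CUBIC)[:600])"
```

```text
ee [552.1  16.6  41. ] yaw 73.07 units [-0.011  1.243  0.051] F [ 0.3 -0.3 -2.1] J [-0.02 -0.04  1.9  -0.    1.28 -1.29]
9.3 [552.09  16.57  41.08] [ 0.3 -0.8 -2.5] 9.740447598872374 [360.4 221.1] [284.1 180.8]
```

View pics/b8.png

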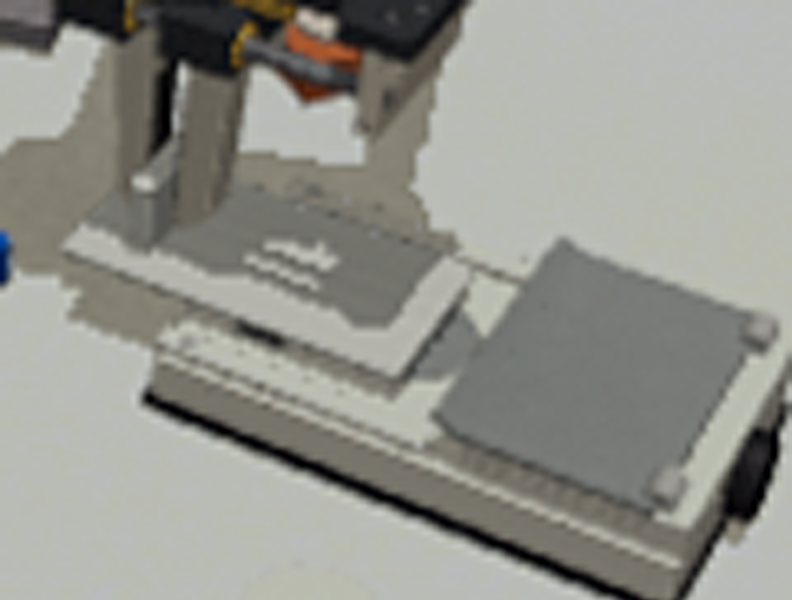

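Emit:
{"op": "arm_command", "data": {
  "fingers": [-1,-1,-1,-1,-1],
  "delta_pos": [
    [0,0,0.05],
    [0,0.15,0.05],
    [0,0.3,0.05],
    [0,0.45,0.05],
    [0,0.6,0.05]
  ],
  "spin": [0,0,0,0,0]
}}

```text
t: 9.8
ee_pos: [559.2, 40.2, 38.9]
tool_rot: [0.0, 0.147, 0.989, 0.0]
wrist_force: [-0.2, -0.6, -1.7]
grip_width: 9.3
```

Emit:
{"op": "arm_command", "data": {
  "fingers": [-1,-1,-1,-1],
  "delta_pos": [
    [0,0.1,0],
    [0,0.15,0],
    [0,0.2,0],
    [0,0.2,0]
  ],
  "spin": [0,0,0,0]
}}

```text
t: 10.2
ee_pos: [561.3, 47.3, 38.8]
tool_rot: [-0.0, 0.147, 0.989, -0.0]
wrist_force: [0.5, 0.4, -2.0]
grip_width: 9.6
```

```bash
python3 d.py 567 64 39; python3 -c "
from look import *
look('9',(335,180,120,120),(210,130,100,100))
cv2.imwrite('pics/b9.png',cv2.resize(cv2.imread('pics/s9.png')[190:290,335:455],(792,660),interpolation=cv2.INTER_CUBIC)[:600])"
```

```text
ee [561.3  47.3  38.8] yaw 73.09 units [-0.015  0.44  -0.005] F [ 0.5  0.4 -2. ] J [ 0.04 -0.02  1.88 -0.    1.28 -1.24]
10.3 [561.23  47.12  38.8 ] [ 0.1  0.3 -2.5] 9.24668846638158 [372.4 226.3] [274.5 178. ]
```

View pics/b9.png

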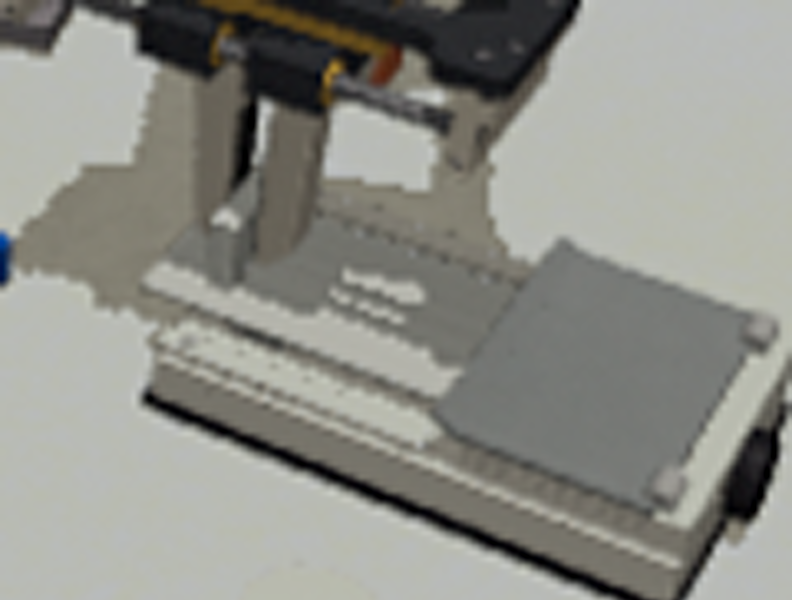

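Emit:
{"op": "arm_command", "data": {
  "fingers": [-1,-1,-1,-1,-1],
  "delta_pos": [
    [0,0.12,0],
    [0,0.24,0],
    [0,0.36,0],
    [0,0.44,0],
    [0,0.47,0]
  ],
  "spin": [0,0,0,0,0]
}}

```text
t: 10.8
ee_pos: [566.8, 65.6, 38.8]
tool_rot: [-0.0, 0.147, 0.989, 0.0]
wrist_force: [0.4, -0.2, -1.6]
grip_width: 9.7
```

Emit:
{"op": "arm_command", "data": {
  "fingers": [-1,-1],
  "delta_pos": [
    [0,0,0],
    [0,0,0]
  ],
  "spin": [0,0]
}}

```text
t: 11.0
ee_pos: [566.7, 65.1, 38.8]
tool_rot: [-0.0, 0.147, 0.989, -0.0]
wrist_force: [-0.9, -0.1, -1.4]
grip_width: 9.8
```

```bash
python3 d.py 567.5 64.4 32; python3 -c "
from look import *
look('10',(335,180,120,120),(210,130,100,100))
cv2.imwrite('pics/b10.png',cv2.resize(cv2.imread('pics/s10.png')[190:290,335:455],(792,660),interpolation=cv2.INTER_CUBIC)[:600])"
```

```text
ee [566.7  65.1  38.8] yaw 73.07 units [-0.025 -0.012  0.169] F [-0.9 -0.1 -1.4] J [ 0.07 -0.    1.86 -0.    1.28 -1.21]
11.1 [566.69  65.05  38.81] [ 0.6  0.3 -1.9] 9.937578485537435 [379.6 229. ] [268.9 176.2]
```

View pics/b10.png

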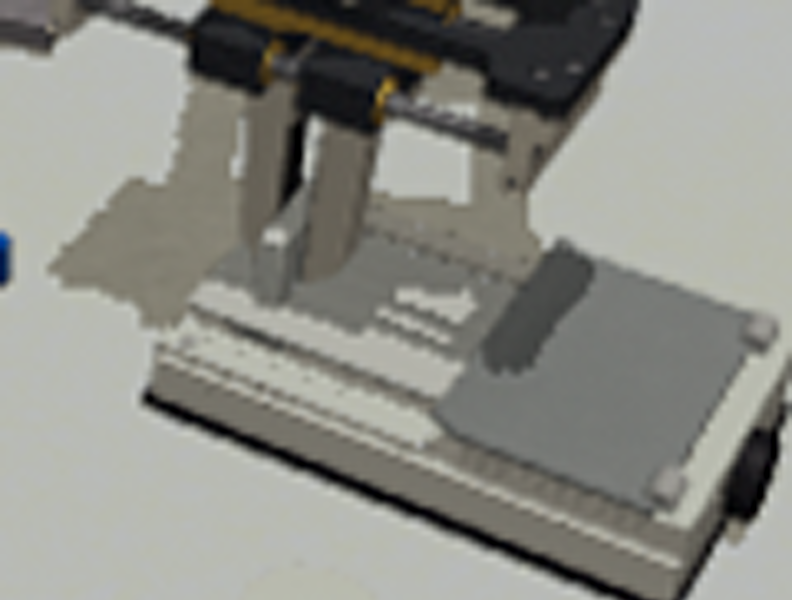

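Run:
```python
from h import *
S=lambda X,Y:(335+(X+.5)/6.6-.5,190+(Y+.5)/6.6-.5)
yaw=np.radians(73);ex=np.array([np.cos(yaw),np.sin(yaw)]);ey=np.array([-ex[1],ex[0]]);O=np.array([586.5,126.5])
def B(p): return np.array([(p[:2]-O)@ex,(p[:2]-O)@ey]).round(1)
for n,p,z in [("back near corner",(188,290),35),("near edge at lip",(462,372),35),("corner near rail top",(158,338),29),("bench near",(145,402),0),("far plate edge",(385,228),35),("far rail",(408,206),29)]:
    q=cast("scene",S(*p),z);print(n,q.round(1),B(q))
c=np.array([566.7,65.1]);print(B(c))
for a,b in((-25,-35),(-25,35)):print(((proj("scene",np.r_[c+a*ex+b*ey,35])-[335,190])*6.6).round())
```

```text
back near corner [589.2  30.3  35. ] [-91.2 -30.7]
near edge at lip [606.8 127.7  35. ] [  7.1 -19.1]
corner near rail top [610.6  24.2  29. ] [-90.8 -53. ]
bench near [611.7  21.6   0. ] [-92.9 -54.8]
far plate edge [534.3  92.6  35. ] [-47.7  40. ]
far rail [510.7  98.8  29. ] [-48.7  64.4]
[-64.5   1. ]
[185. 294.]
[273. 193.]
```

Emit:
{"op": "arm_command", "data": {
  "fingers": [-1,-1,-1,-1],
  "delta_pos": [
    [0,0,0.05],
    [0,0,0.1],
    [0,0,0.14],
    [0,0,0.14]
  ],
  "spin": [0,0,0,0],
  "newtons": 60
}}

```text
t: 11.5
ee_pos: [566.9, 65.1, 33.3]
tool_rot: [0.0, 0.147, 0.989, -0.0]
wrist_force: [-0.7, -1.5, 2.5]
grip_width: 9.8
```

Emit:
{"op": "arm_command", "data": {
  "fingers": [-1,-1,-1],
  "delta_pos": [
    [0,0,0.02],
    [0,0,0.04],
    [0,0,0.04]
  ],
  "spin": [0,0,0]
}}

```text
t: 11.8
ee_pos: [566.9, 65.1, 32.0]
tool_rot: [0.0, 0.147, 0.989, -0.0]
wrist_force: [-2.3, -1.8, 7.2]
grip_width: 9.7
```

Emit:
{"op": "arm_command", "data": {
  "fingers": [-1,-1,-1],
  "delta_pos": [
    [0,0,0.02],
    [0,0,0.03],
    [0,0,0.03]
  ],
  "spin": [0,0,0]
}}

```text
t: 12.1
ee_pos: [566.9, 65.1, 32.0]
tool_rot: [0.0, 0.147, 0.989, -0.0]
wrist_force: [-10.0, -3.1, 21.0]
grip_width: 9.3
```

```bash
python3 d.py 567.5 64.4 32; python3 -c "
from look import *
look('11',(335,180,120,120),(210,130,100,100))
cv2.imwrite('pics/b11.png',cv2.resize(cv2.imread('pics/s11.png')[190:290,335:455],(792,660),interpolation=cv2.INTER_CUBIC)[:600])"
```

```text
ee [566.9  65.1  32. ] yaw 73.08 units [-0.019 -0.012 -0.001] F [-10.   -3.1  21. ] J [ 0.07  0.    1.87 -0.    1.27 -1.21]
12.2 [566.94  65.08  31.99] [-9.5 -2.4 20.7] 9.482059508082386 [379.3 231.3] [269.2 176.4]
```

View pics/b11.png

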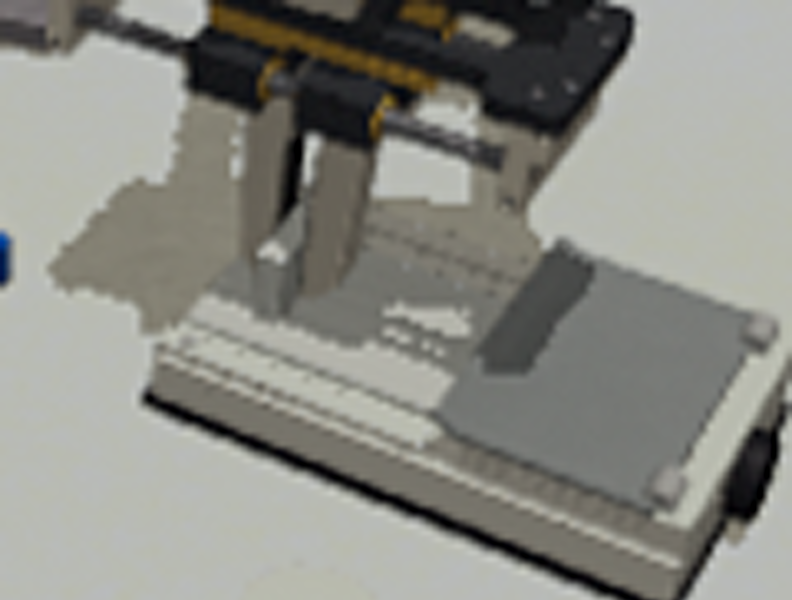

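Run:
```python
from h import *
a=cv2.imread("pics/s11.png")
yaw=np.radians(73);ex=np.array([np.cos(yaw),np.sin(yaw)]);ey=np.array([-ex[1],ex[0]]);O=np.array([586.5,126.5])
# rectify the deck-top plane z=28: rows=box y, cols=box x, 4 px/mm
xs=np.arange(-110,40,.2);ys=np.arange(75,-75,-.25)
X,Y=np.meshgrid(xs,ys);P=np.stack([O[0]+X*ex[0]+Y*ey[0],O[1]+X*ex[1]+Y*ey[1],np.full_like(X,28)],-1)
c=get_calibration("scene");q=(P-c["position"])@RR(c);q=q@c["K"].T
u=(q[...,:2]/q[...,2:]).astype(np.float32)
im=cv2.remap(a,u[...,0],u[...,1],cv2.INTER_CUBIC)
for k in range(-60,61,20):
    r=int((75-k)*4);cv2.line(im,(0,r),(8,r),(0,0,255),1);cv2.putText(im,str(k),(10,r+4),0,.4,(0,0,255))
for k in range(-100,40,20):
    r=int((k+110)*5);cv2.line(im,(r,590),(r,599),(0,0,255),1);cv2.putText(im,str(k),(r,586),0,.4,(0,0,255))
cv2.imwrite("pics/rect11.png",im)
```

```text
(no output)
```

View pics/rect11.png

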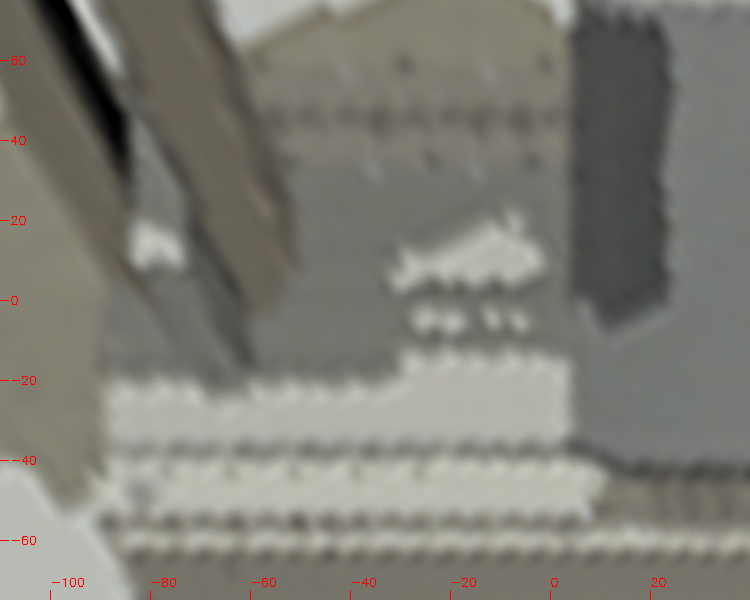

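```bash
python3 -c "
from h import *
a=cv2.imread('pics/scene0.png').astype(int);b=cv2.imread('pics/s11.png').astype(int)
d=(abs(a-b).max(2)>35).astype(np.uint8)
k,l,s,c=cv2.connectedComponentsWithStats(d)
print([list(x) for x in s[1:] if x[4]>8])
print(state()['wrist_force'],state()['grip_width'])
finish_job()
print('done')"
```

```text
[[np.int32(352), np.int32(0), np.int32(134), np.int32(141), np.int32(10545)], [np.int32(540), np.int32(0), np.int32(100), np.int32(18), np.int32(999)], [np.int32(613), np.int32(68), np.int32(27), np.int32(28), np.int32(538)], [np.int32(616), np.int32(102), np.int32(11), np.int32(24), np.int32(29)], [np.int32(358), np.int32(138), np.int32(11), np.int32(5), np.int32(27)], [np.int32(340), np.int32(139), np.int32(91), np.int32(107), np.int32(5551)], [np.int32(458), np.int32(138), np.int32(182), np.int32(73), np.int32(3507)], [np.int32(382), np.int32(141), np.int32(16), np.int32(2), np.int32(18)], [np.int32(421), np.int32(144), np.int32(31), np.int32(9), np.int32(92)], [np.int32(213), np.int32(204), np.int32(14), np.int32(22), np.int32(133)], [np.int32(259), np.int32(217), np.int32(6), np.int32(11), np.int32(14)], [np.int32(206), np.int32(227), np.int32(20), np.int32(3), np.int32(23)], [np.int32(227), np.int32(229), np.int32(32), np.int32(5), np.int32(38)], [np.int32(387), np.int32(238), np.int32(19), np.int32(10), np.int32(76)], [np.int32(383), np.int32(246), np.int32(17), np.int32(7), np.int32(20)]]
[-9.46590675 -2.4266268  20.69869153] 9.482059508082386
the job is handed in; nothing more can be done
done
```

The cap is pressed home and the aluminium cover is in place under the flap. The job was handed in at about 12 s with the gripper still holding the plate down.

**What I did:**
- I pressed the cap to its hard stop. The fingertips stopped at z = 24.2 mm with 35 N, and the next picture showed it flush.
- I gripped the aluminium cover by its bar, with the jaws closing to about 9.7 mm.
- I carried it over the bur block, slid it level under the flap, then pressed it down onto the foot.

**Last checks:**
- **Height:** the tool was at z = 32.0 mm, which puts the plate's underside at deck level (24 mm), so it lies flat with the foot pressed in.
- **Force:** about 21 N upward at the wrist and about 10 N sideways, steady, with the grip set to 60 N.
- **Position:** by the scene camera the plate spans about y = -36 to +35 mm in the box frame and is parallel to the rails. Its rear edge is at x of about -89 to -91 mm, so by its length the front edge is at about +40 mm, roughly 20 mm under the flat part of the flap.
- **Flap:** its corner pixels did not move during the slide or the press.
- **Other items:** in the scene camera's before-and-after comparison, the only changes were the arm, its shadow, the cover's old spot and the box area.

**What disagreed or stayed unchecked:**
- The top camera placed things about 5–10 mm off from the scene camera. I trusted the scene camera because it matched the gripper's known position.
- Single sightings of the box still scattered by about 3–4 mm, so depth and centring carry that uncertainty.
- The foot was hidden by the plate at the end, so I judged it only from the height and the force.

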